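# Hold a stool leg in the V-blocks of a horizontal borer

## Task

Take the stool leg (the thick round piece with a turned toe) out of the notched rack and set it in the pair of V-blocks on the horizontal boring machine, toe towards the end stop and pushed right up against it; keep clear of the drill bit and leave the other two pieces lying in the rack. Then press the leg down with a steady push of about 10 to 20 N, so that it bears on both sides of both V-blocks, and finish while still holding it pressed there, at rest and ready for boring.

Things in the scene. Friction and masses are not known exactly. Their poses are not given: they have to be found in the camera images.
- leg: Stool leg, light wood, about 150 to 220 g: round barrel 40 mm diameter, 150 mm long, with a thinner turned toe (26 mm diameter, 25 mm long) on one end. Origin on its axis, mid-barrel: 75 mm from the square-cut end, 100 mm from the toe's tip. x runs along it to the toe (it may roll about x). Starts level in one pair of rack notches, axis 53 mm above the bench, toe to the robot's right (-y).
- leg_toe (a point): Centre of the flat end face of the leg's toe, on the leg's axis.
- leg_end (a point): Centre of the leg's other, square-cut end face, on the leg's axis.
- borer: Horizontal boring machine, fixed: grey bed, steel work table (top 90 mm above the bench; x +-110, y -155 to 105 mm), chuck, bit and motor in line with the V-blocks. Origin on the bench under the middle of the V-block pair; y along the boring axis to the drill, z up, x away from the robot. Boring axis 135 mm above the bench at x = 0. Chuck to motor: y 172 to 570 mm, up to 255 mm high.
- vee_axis (a point): On the borer, on the boring axis midway between the two V-blocks: where the leg's origin is when it is seated with its toe against the end stop.
- stop_face (a point): On the borer, the point of the end stop's face that meets the centre of the toe: 100 mm from vee_axis towards the borer's -y. The stop is an upright plate 60 mm wide and 12 mm thick, from the work table to 155 mm above the bench.
- vee_near: The robot-side (borer -x) flanks of the two steel V-blocks: one contact line with the leg. Each block is 64 mm wide, 25 mm long along the axis, centred 50 mm either side of vee_axis, with a 90 degree vee open upward, rims 131 mm above the bench. Between the blocks 75 mm is free down to the work table. Origin on the work table under vee_axis.
- vee_far: The flanks on the far side (borer's +x) of the same two V-blocks; the other contact line. Origin on the work table under vee_axis.
- bit: The drill bit, 10 mm in diameter, lying on the boring axis. Origin at its tip, 107 mm from vee_axis towards the borer's +y: 32 mm from the end of a leg that is home against the stop. Not to be touched.
- rack: Notched rack, fixed: plywood base 275 x 150 x 9 mm, two notched battens along its x (18 mm thick, tops 47 mm above the bench) centred at y = +-55 mm, 92 mm clear between them. Three pairs of 90 degree notches at x = -85, 0, 85 mm, one piece of work in each, lying along the rack's y; which lies where changes. Origin on the bench under its middle.
- rung: A thin round rung in the rack, 26 mm in diameter, 210 mm long with a 16 mm tenon on each end. Stays in the rack. Origin at its middle, x along it.
- blank: A square blank in the rack, 36 x 36 x 185 mm, lying on its edge. Stays in the rack. Origin at its middle, x along it.
Things that resemble listed ones, but are neither listed nor needed, are in the scene too. What is shaped like the leg but green is not meant.

How it is judged:
By the outcome, as a careful person would: the job done as asked, in the order asked, and still so for the second after the job is handed in, while the arm keeps its last pose, push and grip.
It also fails if it takes over 48 s, if anything falls off the work surface, if the arm or the gripper's body presses on something with over 40 N, if the wrist force passes 120 N, or if a joint passes its speed limit or range.

## Robot

A 6-joint arm with a two-finger parallel gripper is mounted at the origin on the work surface. World frame = base frame: x ahead of the robot, y to its left, z up, the work surface at z = 0. Lengths are in m, angles in rad, forces in N, time in s.
With the tool pointing down it reaches from about 0.35 to 0.725 m from the base axis. Payload 6 kg.
Tool frame: the origin (TCP) lies between the finger pads; the fingertips stand 22 mm ahead of it and the grasp point (between the pads) lies 3 mm ahead of it (env.tips_ahead is the z of the fingertips in the tool frame, in m); z points along the fingers, y is the direction in which the jaws open and shut (so a half turn about z gives the same grasp; the last joint's range is limited). The gripper opens to 85 mm and grips with 20 to 120 N. Pads are 22 mm wide; open, the fingers measure 114 mm over their backs; the gripper's body (76 mm by 85 mm) begins 54 mm behind the grasp point. The pads swing forward as they close: fully open they stand 13 mm farther back than shut.
Start: joints at [-0.805, 0.04, 0.085, 0, -1.615, -0.334], TCP at [0.251, -0.545, 0.226] pointing down, gripper open.
Joint ranges: [-2.56, 2.56], [-1.29, 2.01], [-1.08, 1.49], [-3.29, 1.98], [-2.81, -0.18], [-2.99, 2.99]. Speed limits (rad/s): [2.57, 2.57, 3.01, 3.14, 3.14, 3.14].

## Interface

Orientations are given as a 3x3 rotation matrix whose columns are the frame's x, y, z axes.
In Python, from rig import env gives the robot as it stands.
- The arm moves only by the tool play_rows, never from a script. Its argument "deltas" is a list of rows, each a list of 3 entries, a list of its own where there are three numbers: the shift along the tool's x, y, z normalised to -1 to 1, where 1 is 0.25 m, then the turn, a rotation vector about the tool's x, y, z normalised to -1 to 1, where 1 is 90 degrees, then the closure, from -1 (fully open) to 1 (shut). In form: [[[x, y, z], [wx, wy, wz], hand], ...]. A call has 1 to 20 rows; each row shifts and turns the commanded pose from where the row before left it, along the tool's axes as they then stand; what a row does not reach is not made up. A row lasts 1/8 s, in which the tool goes at most 62.5 mm and 10.7 degrees, less where a joint would pass 70% of its speed; a pose out of reach is approached as far as the arm can. A call with a number of a shift or a turn outside -1 to 1 is refused whole. A call with a gripper value outside its range is refused whole. The fingers move at their own pace and stop on an object; "force" is the grip in N (left out, the last holds). Time passes only in rows, so rows that do not move let the fingers close. It gives the time, the measured TCP pose, the force and the opening at its end, in the units of the state.
- env.get_state(): the state, without advancing time (a new reading comes with each control period).
- env.capture(name): name is "scene" or "top" or "wrist"; returns a dict with "color" (420x560x3 uint8, red, green, blue), "fovy" (degrees; the focal length in pixels is half the picture's height over the tangent of half this angle, whatever the lens; pixels are square), "cx", "cy" (the principal point, pixels), "position" and "rotation" of the camera in the world. Camera axes: x right, y down, z forward; pixel columns grow to the right and rows downward; lengths in m; the calibration is good to about 2 mm. A picture is of the moment at which its call begins. There is no depth.
- env.finish_job(): hands the job in, once; it reports no verdict.
Trained networks look in the newest picture that a camera, given by its name, has taken for a name from the list of things; names that differ only in an ending like _2 or _b are one class to them, and where a whole thing is asked for, a point or a joint stands for the part that bears it (a point fixed in the world has none). Each returns a list of dicts, best first, with "conf" (0 to 1); they miss things now and then, are a little off and sometimes report something else, mostly with a low value. They report only what shows in the picture. A call takes as long as a camera call. They do not tell look-alikes from the thing itself.
- env.search_frame(camera, label): "centre" ([x, y, z] in m, in world coordinates, good to about 4 mm: the middle of the surface that is visible of it).
The state is a dict: "t": time; "q": joint angles; "joint_vel": joint speeds; "effort": joint torques, N m; "eef_pos": TCP position; "tool_rot": TCP orientation; "force": force on the tool from outside, world axes, zero at the start; "ft_torque": the same for the moment, N m; "opening": opening from 0.0 (shut) to 1.0 (fully open).
Only numpy, scipy, OpenCV 4.12 (cv2) and the standard library are available. Lean on these libraries where they do the work, as an engineer would, in place of code of your own. Each camera call takes 0.05 s, during which the arm holds its last target.

## Working session

There is one attempt and no reset: what is moved stays moved. The work goes in short steps, Python scripts to look and compute and a tool call to move; the robot and the scene stay as the last step left them, time stands still between calls to the robot, and variables do not carry over. Pictures are saved under pics/ and viewed, and the job is handed in when it is done.

Besides the shell and the picture viewer there is one more tool, called after "Emit:" as name(argument=value, ...), one argument or row to a line, values as JSON. play_rows: Moves the arm, as the interface text tells. Its arguments: {"type":"object","properties":{"deltas":{"type":"array","items":{"type":"array"}},"force":{"type":"number"}},"required":["deltas"]}

```bash
ls; mkdir -p pics
cat > h.py <<'E'
import numpy as np, cv2
from rig import env
def cap(n,fn):
    c=env.capture(n); cv2.imwrite('pics/'+fn,c['color'][:,:,::-1]); return c
def K(c):
    h=c['color'].shape[0]; f=h/2/np.tan(np.radians(c['fovy'])/2); return f
def proj(c,p):
    R=np.array(c['rotation']); d=R.T@(np.array(p)-np.array(c['position'])); f=K(c)
    return np.array([c['cx']+f*d[0]/d[2], c['cy']+f*d[1]/d[2]])
def ray(c,u,v,z):
    f=K(c); d=np.array(c['rotation'])@np.array([(u-c['cx'])/f,(v-c['cy'])/f,1]); o=np.array(c['position'])
    return o+d*(z-o[2])/d[2]
E
python3 - <<'E'
from h import *
np.set_printoptions(precision=4,suppress=True)
s=env.get_state(); print({k:(np.round(v,4).tolist()) for k,v in s.items()}, env.tips_ahead)
for n in ['scene','top']:
    c=cap(n,n+'1.png'); print(n,c['position'],c['rotation'],c['fovy'],c['cx'],c['cy'])
    for l in ['leg','leg_toe','leg_end','borer','stop_face','vee_near','vee_far','bit','rack','rung','blank']:
        try: print(l,[(np.round(d['centre'],3).tolist(),round(d['conf'],2)) for d in env.search_frame(n,l)])
        except Exception as e: print(l,e)
E
```

```text
pics
{'t': 0.0, 'q': [-0.8053, 0.0408, 0.0838, -0.0005, -1.6155, -0.3337], 'joint_vel': [0.0013, -0.0024, -0.0004, 0.0002, -0.0005, -0.0003], 'effort': [0.0011, -36.8194, 34.7416, 6.9321, -0.0053, -0.0], 'eef_pos': [0.251, -0.5446, 0.2252], 'tool_rot': [[-0.9082, -0.4185, -0.0009], [-0.4185, 0.9082, 0.0016], [0.0001, 0.0018, -1.0]], 'force': [-0.4605, -0.2581, -0.6468], 'ft_torque': [0.0162, 0.0213, 0.0105], 'opening': 1.0021} 0.022
scene [ 0.846  -0.3215  0.8154] [[ 0.559   0.7086 -0.4305]
 [ 0.8291 -0.4726  0.2988]
 [ 0.0082 -0.524  -0.8517]] 56.84180573151105 274.0381736603124 203.84035718554117
leg [([0.294, 0.211, 0.031], 0.74), ([0.528, -0.247, 0.072], 0.72), ([0.353, -0.024, 0.036], 0.66)]
leg_toe [([0.522, -0.246, 0.066], 0.96), ([0.559, -0.471, 0.032], 0.96), ([0.35, -0.027, 0.034], 0.84), ([0.287, 0.212, 0.037], 0.62)]
leg_end [([0.523, -0.247, 0.069], 0.87), ([0.288, 0.206, 0.038], 0.86), ([0.558, -0.47, 0.037], 0.79), ([0.356, -0.03, 0.034], 0.58)]
borer [([0.607, 0.353, 0.09], 0.78)]
stop_face [([0.606, 0.353, 0.092], 0.72)]
vee_near [([0.561, 0.231, 0.113], 0.95)]
vee_f
[... 543 characters left out ...]
41], 0.78), ([0.272, 0.224, 0.036], 0.72), ([0.545, -0.468, 0.038], 0.7)]
leg_end [([0.344, -0.027, 0.037], 0.86), ([0.514, -0.243, 0.065], 0.85), ([0.276, 0.221, 0.034], 0.71), ([0.542, -0.47, 0.033], 0.7), ([0.58, 0.33, 0.138], 0.2)]
borer [([0.558, 0.412, 0.088], 0.63)]
stop_face [([0.557, 0.413, 0.089], 0.96)]
vee_near [([0.56, 0.228, 0.119], 0.66)]
vee_far [([0.594, 0.232, 0.12], 0.48)]
bit [([0.578, 0.331, 0.138], 0.48)]
rack [([0.545, -0.234, 0.009], 0.77), ([0.559, 0.228, 0.121], 0.6), ([0.603, -0.236, 0.053], 0.24)]
rung [([0.605, -0.238, 0.055], 0.78), ([0.51, -0.243, 0.069], 0.66), ([0.556, 0.407, 0.092], 0.57)]
blank [([0.43, -0.232, 0.065], 0.88), ([0.605, -0.237, 0.055], 0.62)]
```

View pics/scene1.png

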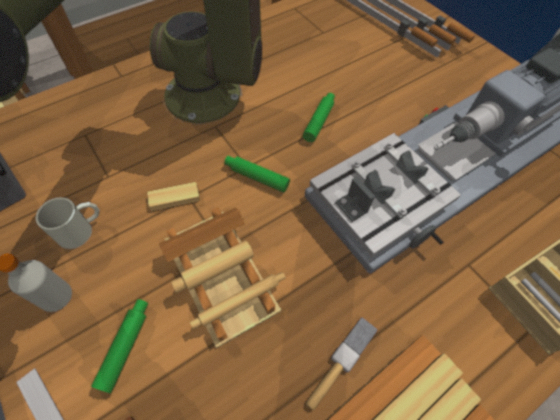

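View pics/top1.png

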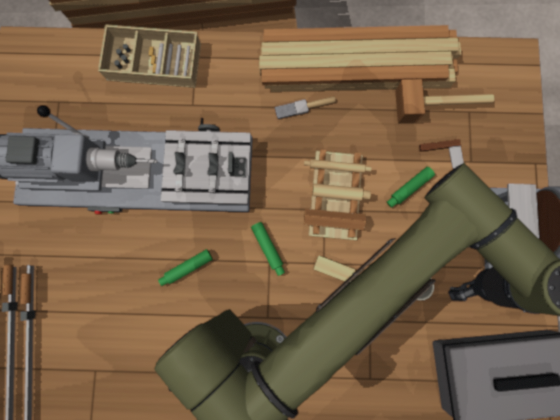

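The leg lies in the middle notch (top image px ~340,192), with the rung on its far side and the dark blank on the robot side. The V-blocks are at ~(180,163) and (213,165), and the stop is at ~(238,165). Next I'll zoom in to measure.

Run:
```python
import cv2
a=cv2.imread('pics/top1.png')
cv2.imwrite('pics/t_rack.png',cv2.resize(a[140:245,295:385],None,fx=6,fy=6,interpolation=3)[:600])
cv2.imwrite('pics/t_bor.png',cv2.resize(a[120:220,130:260],None,fx=6,fy=6,interpolation=3))
a=cv2.imread('pics/scene1.png')
cv2.imwrite('pics/s_rack.png',cv2.resize(a[205:345,160:290],None,fx=4,fy=4,interpolation=3))
cv2.imwrite('pics/s_bor.png',cv2.resize(a[100:270,300:500],None,fx=3.5,fy=3.5,interpolation=3))
```

```text
(no output)
```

View pics/t_rack.png

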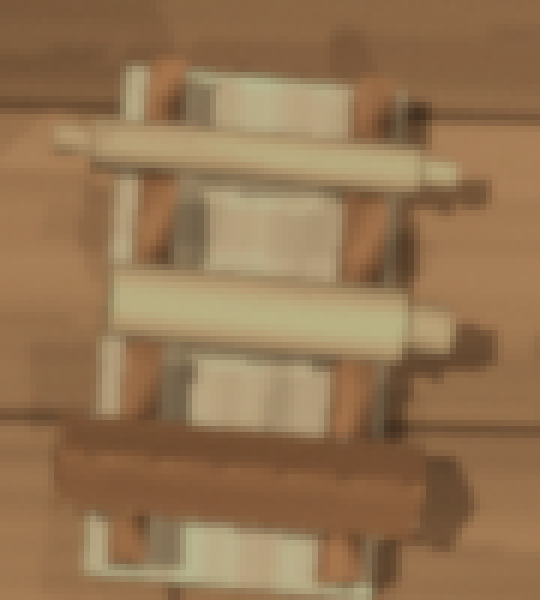

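View pics/t_bor.png

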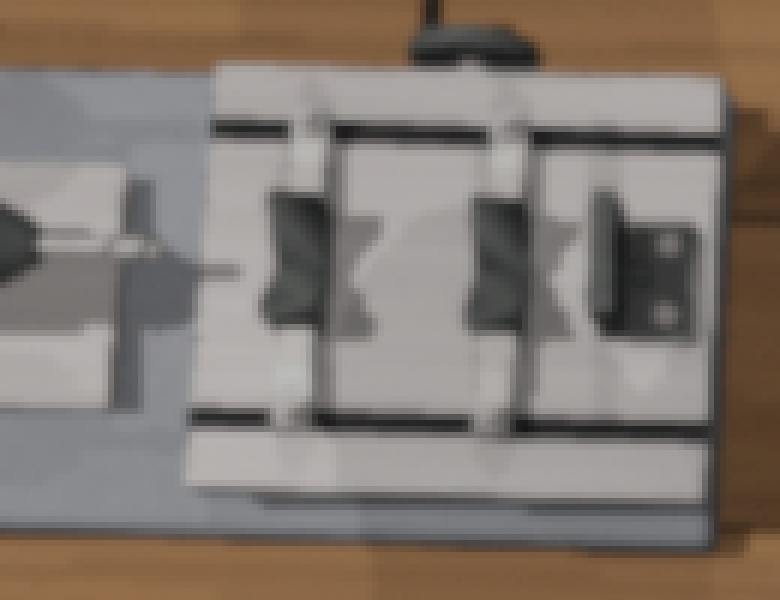

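View pics/s_rack.png

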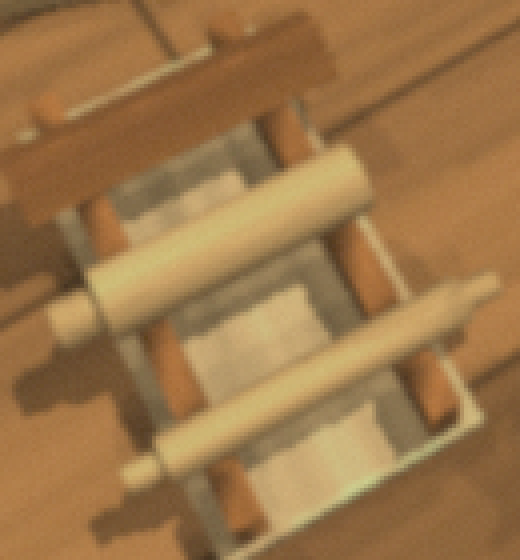

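View pics/s_bor.png

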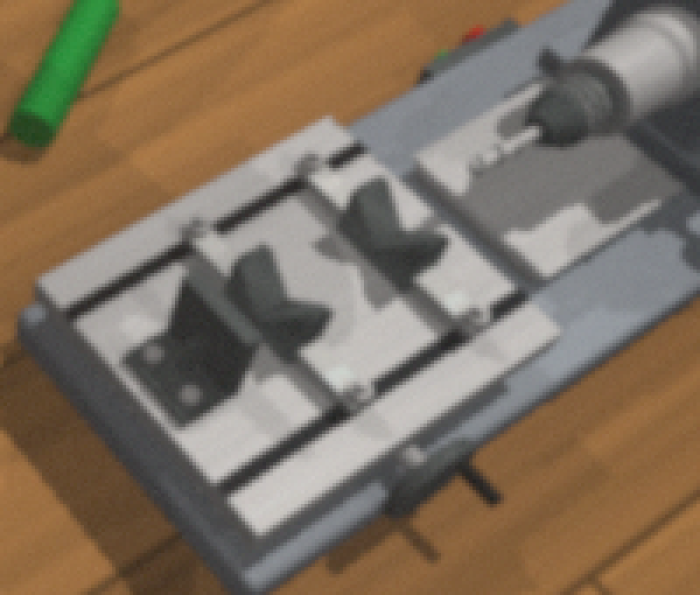

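```bash
cat > fit.py <<'E'
from h import *
from scipy.optimize import least_squares
np.set_printoptions(precision=4,suppress=True)
T=cap('top','top2.png');S=cap('scene','scene2.png')
ft=lambda o,s,p:(o[0]+(p[0]+.5)/s-.5,o[1]+(p[1]+.5)/s-.5)
def fit(name,pts,x0):
    def world(p,q):
        c,s=np.cos(p[2]),np.sin(p[2]); return [p[0]+c*q[0]-s*q[1],p[1]+s*q[0]+c*q[1],q[2]]
    f=lambda p:np.concatenate([proj(c,world(p,q))-np.array(u) for c,u,q in pts])
    r=least_squares(f,x0); print(name,r.x,np.round(r.fun,2)); return r.x
tr=lambda a,b:ft((295,140),6,(a,b)); sr=lambda a,b:ft((160,205),4,(a,b))
tb=lambda a,b:ft((130,120),6,(a,b)); sb=lambda a,b:ft((300,100),3.5,(a,b))
L=[(T,tr(111,299),(-.075,0,.053)),(T,tr(453,331),(.1,0,.053))]
LS=[(S,sr(65,322),(.1,0,.053)),(S,sr(354,178),(-.075,0,.053)),(S,sr(100,302),(.075,0,.053))]
for n,p in(('legT',L),('legS',LS),('leg',L+LS)): fit(n,p,[.515,-.243,-1.57])
B=[(T,tb(216,62),(.11,.105,.09)),(T,tb(727,78),(.11,-.155,.09)),(T,tb(705,503),(-.11,-.155,.09)),(T,tb(185,487),(-.11,.105,.09))]
BS=[(S,sb(333,118),(-.11,.105,.09)),(S,sb(38,283),(-.11,-.155,.09)),(S,sb(240,535),(.11,-.155,.09)),(S,sb(560,328),(.11,.105,.09))]
for n,p in(('bT',B),('bS',BS),('b',B+BS)): fit(n,p,[.57,.2,0])
E
python3 fit.py
```

```text
legT [ 0.5181 -0.2353 -1.6397] [ 0.17  0.02 -0.17 -0.01]
legS [ 0.5182 -0.2342 -1.655 ] [-2.25  0.75  1.91 -1.14  0.45  0.07]
leg [ 0.5181 -0.2344 -1.6504] [-0.08 -0.23 -0.47  0.34 -2.29  0.96  1.73 -1.26  0.4   0.23]
bT [ 0.579   0.193  -0.0059] [ 0.31  0.17 -0.35  0.06  0.04 -0.04 -0.   -0.16]
bS [ 0.5796  0.1889 -0.0247] [-0.92 -0.76 -2.22 -2.25  2.25  0.23  0.54  2.22]
b [ 0.5791  0.1906 -0.0177] [ 1.53 -0.22  0.82  0.62  0.36  0.52  0.39 -0.61 -0.99 -1.24 -1.75 -2.26
  3.35 -0.15  0.89  1.32]
```

Run:
```python
from h import *
np.set_printoptions(precision=3,suppress=True)
S=cap('scene','s3.png');T=cap('top','t3.png');W=cap('wrist','w1.png')
b=ray(S,58,300,0);print('bottle base',b)
for z in(.1,.15,.2,.25):print(z,proj(S,[b[0],b[1],z]),proj(T,[b[0],b[1],z]))
print('mug',ray(S,70,245,0),ray(S,60,210,.09))
print(W['position'],W['rotation'],W['fovy'],W['cx'],W['cy'])
```

```text
bottle base [ 0.378 -0.553  0.   ]
0.1 [ 33.624 283.629] [448.13  238.604]
0.15 [ 19.208 273.947] [454.954 237.084]
0.2 [  2.922 263.01 ] [462.371 235.432]
0.25 [-15.623 250.555] [470.46  233.631]
mug [ 0.265 -0.489  0.   ] [ 0.236 -0.461  0.09 ]
[ 0.185 -0.575  0.375] [[-0.419  0.869  0.261]
 [ 0.908  0.402  0.12 ]
 [-0.     0.288 -0.958]] 68.66126055450066 283.0005295480559 209.18132477576378
```

View pics/w1.png

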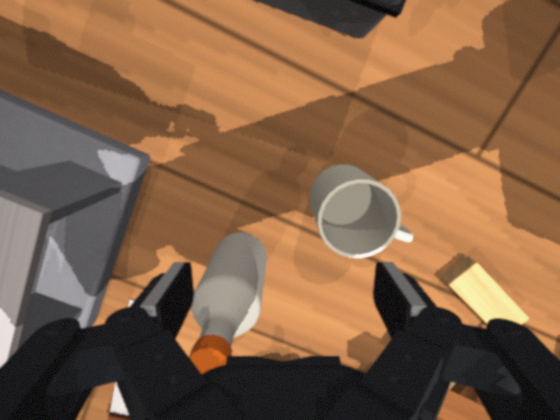

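The mug sits almost under the gripper and the bottle is to its left (cap at px ~210,355), about 0.19 m tall. I'll rise first, then travel.

Emit:
play_rows(
  deltas=[
    [[0,0,-0.14],[0,0,0],-1],
    [[0,0,-0.14],[0,0,0],-1],
    [[0,0,-0.14],[0,0,0],-1],
    [[-0.1,0.0455,0],[0,0,0],-1],
    [[-0.1,0.0455,0],[0,0,0],-1],
    [[-0.1,0.0455,0],[0,0,0],-1],
    [[-0.1,0.0455,0],[0,0,0],-1],
    [[-0.1,0.0455,0],[0,0,0],-1],
    [[-0.1,0.0455,0],[0,0,0],-1],
    [[-0.1,0.0455,0],[0,0,0],-1],
    [[-0.1,0.0455,0],[0,0,0],-1],
    [[-0.1,0.0455,0],[0,0,0],-1],
    [[-0.1,0.0455,0],[0,0,0],-1],
    [[-0.1,0.0455,0],[0,0,0],-1],
    [[-0.1,0.0455,0],[0,0,0],-0.4],
    [[-0.1,0.0455,0],[0,0,0],-0.4],
    [[-0.1,0.0455,0],[0,0,0],-0.4],
    [[-0.1,0.0455,0],[0,0,0],-0.4],
  ],
)

```text
t: 3.7
eef_pos: [0.5208, -0.2323, 0.3313]
tool_rot: [[-0.908, -0.419, 0.0], [-0.419, 0.908, 0.0], [-0.0, -0.0, -1.0]]
force: [0.4, 0.1, -0.6]
opening: 0.702
```

Emit:
play_rows(
  deltas=[
    [[0,0,0.06],[0,0,-0.085],-0.4],
    [[0,0,0.06],[0,0,-0.085],-0.4],
    [[0,0,0.06],[0,0,-0.085],-0.4],
    [[0,0,0.06],[0,0,-0.085],-0.4],
    [[0,0,0.06],[0,0,-0.085],-0.4],
    [[0,0,0.06],[0,0,-0.085],-0.4],
    [[0,0,0],[0,0,-0.085],-0.4],
    [[0,0,0],[0,0,-0.085],-0.4],
    [[0,0,0],[0,0,0],-0.4],
    [[0,0,0],[0,0,0],-0.4],
  ],
)

```text
t: 4.95
eef_pos: [0.5203, -0.233, 0.2412]
tool_rot: [[-0.073, -0.997, -0.0], [-0.997, 0.073, 0.0], [-0.0, 0.0, -1.0]]
force: [0.1, 0.2, -0.0]
opening: 0.701
```

Run:
```python
from h import *
np.set_printoptions(precision=4,suppress=True)
s=env.get_state();print(s['t'],s['eef_pos'],s['tool_rot'],s['opening'],s['force'],s['q'])
W=cap('wrist','w2.png');print(W['position'],W['rotation'])
for l in ['leg','leg_toe','leg_end','rung','blank']:print(l,[(np.round(d['centre'],4).tolist(),round(d['conf'],2)) for d in env.search_frame('wrist',l)])
T=cap('top','t4.png')
```

```text
4.95 [ 0.5203 -0.233   0.2412] [[-0.0733 -0.9973 -0.    ]
 [-0.9973  0.0733  0.0001]
 [-0.0001  0.     -1.    ]] 0.701118092039117 [ 0.1416  0.2005 -0.0097] [-0.0692 -0.0371  0.0348 -0.0001 -1.6427 -0.0042]
[ 0.5153 -0.3058  0.3897] [[-0.9974  0.0691  0.021 ]
 [ 0.0723  0.9554  0.2864]
 [-0.0002  0.2872 -0.9579]]
leg [([0.314, 0.1551, 0.0213], 0.94), ([0.3017, -0.0591, 0.0245], 0.82), ([0.519, -0.2506, 0.0663], 0.81), ([0.4981, -0.4102, 0.0318], 0.74)]
leg_toe [([0.5163, -0.2494, 0.0681], 0.77), ([0.2964, -0.059, 0.03], 0.76), ([0.3098, 0.15, 0.0216], 0.71), ([0.5003, -0.4113, 0.0334], 0.66)]
leg_end [([0.5161, -0.251, 0.0663], 0.96), ([0.3204, 0.1515, 0.0215], 0.87), ([0.2955, -0.0622, 0.0283], 0.86), ([0.5019, -0.4109, 0.032], 0.55)]
rung [([0.5979, -0.2485, 0.0541], 0.73)]
blank [([0.436, -0.236, 0.065], 0.87)]
```

View pics/w2.png

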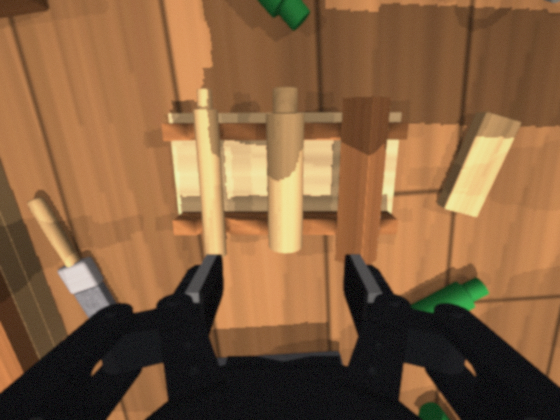

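Run:
```python
import cv2
a=cv2.imread('pics/w2.png')
cv2.imwrite('pics/w2z.png',cv2.resize(a[75:275,160:410],None,fx=3,fy=3,interpolation=3))
a=cv2.imread('pics/t4.png')
cv2.imwrite('pics/t4b.png',cv2.resize(a[120:220,130:260],None,fx=6,fy=6,interpolation=3))
```

```text
(no output)
```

View pics/w2z.png

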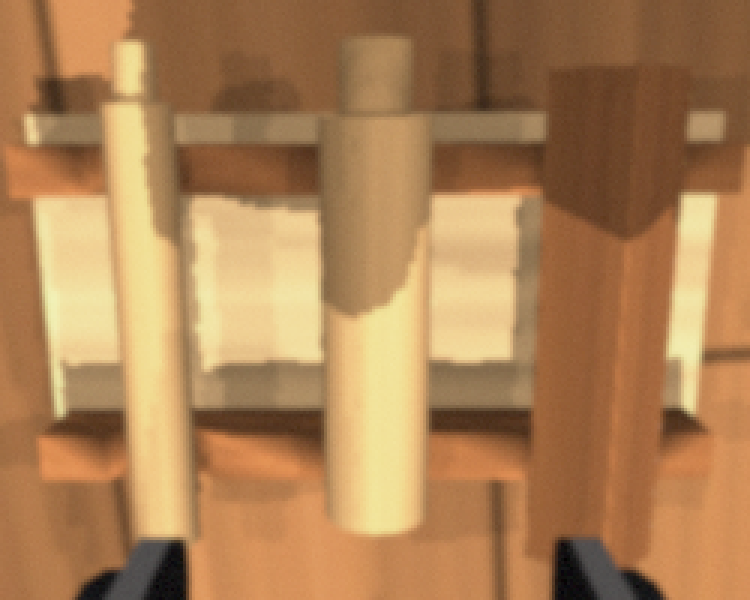

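Run:
```python
from h import *
np.set_printoptions(precision=4,suppress=True)
W=env.capture('wrist');u=285.3
tip=ray(W,u,86.3,.066);sh=ray(W,u,112,.073);en=ray(W,u,252.3,.073)
a=ray(W,u,100,.053);b=ray(W,u,240,.053)
print(tip,sh,en,np.linalg.norm(tip-en),np.linalg.norm(sh-en)); d=a-b;print('yaw',np.arctan2(d[1],d[0]))
x=np.arctan2(d[1],d[0]); e=np.array([np.cos(x),np.sin(x)])
print('origins',tip[:2]-.1*e,en[:2]+.075*e, 'x at y=-.235',b[0]+(a-b)[0]*(-.235-b[1])/(a-b)[1])
```

```text
[ 0.5113 -0.3344  0.066 ] [ 0.5129 -0.3103  0.073 ] [ 0.5232 -0.1605  0.073 ] 0.17444410076958242 0.1501510668125211
yaw -1.6388435428233645
origins [ 0.5181 -0.2346] [ 0.5181 -0.2353] x at y=-.235 0.5179366194459556
```

The leg measures at origin (0.518, -0.235), yaw -93.9°, and two cameras agree. Descending and gripping.

Emit:
play_rows(
  deltas=[
    [[0.009,0.008,0.1],[0,0,-0.003],-0.4],
    [[0,0,0.1],[0,0,0],-0.4],
    [[0,0,0.1],[0,0,0],-0.4],
    [[0,0,0.1],[0,0,0],-0.4],
    [[0,0,0.1],[0,0,0],-0.4],
    [[0,0,0.1],[0,0,0],-0.4],
    [[0,0,0.08],[0,0,0],-0.4],
    [[0,0,0.07],[0,0,0],-0.4],
    [[0,0,0],[0,0,0],-0.4],
    [[0,0,0],[0,0,0],-0.4],
  ],
  force=40,
)

```text
t: 6.6
eef_pos: [0.5187, -0.2353, 0.0547]
tool_rot: [[-0.066, -0.998, 0.001], [-0.998, 0.066, -0.001], [0.001, -0.001, -1.0]]
force: [-0.2, 0.4, 0.2]
opening: 0.699
```

Run:
```python
from h import *
cap('wrist','w3.png');cap('scene','s4.png')
```

```text
(no output)
```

View pics/w3.png

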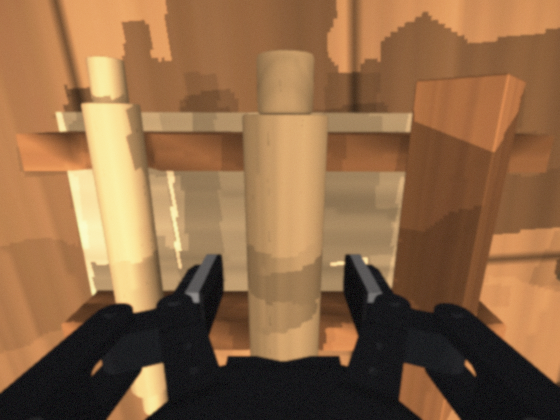

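View pics/s4.png

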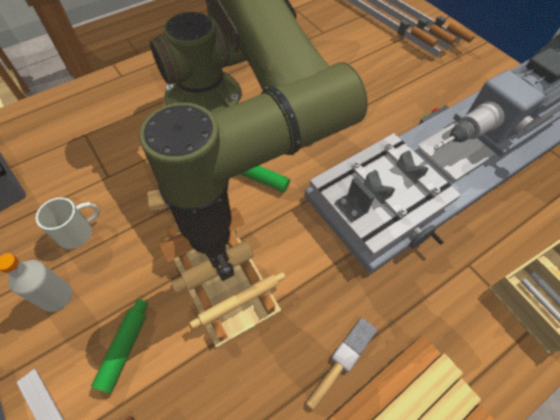

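Leg is centred between the fingers (wrist px ~285, fingertips at 210 and 355), clear of the rung and blank. Closing.

Emit:
play_rows(
  deltas=[
    [[0,0,0],[0,0,0],1],
    [[0,0,0],[0,0,0],1],
    [[0,0,0],[0,0,0],1],
    [[0,0,0],[0,0,0],1],
    [[0,0,0],[0,0,0],1],
  ],
  force=50,
)

```text
t: 7.32
eef_pos: [0.5183, -0.2352, 0.0547]
tool_rot: [[-0.066, -0.998, 0.001], [-0.998, 0.066, -0.0], [0.0, -0.001, -1.0]]
force: [-3.3, 2.2, 6.3]
opening: 0.389
```

Emit:
play_rows(
  deltas=[
    [[0,0,-0.03],[0,0,0],1],
    [[0,0,-0.06],[0,0,0],1],
    [[0,0,-0.1],[0,0,0],1],
    [[0,0,-0.1],[0,0,0],1],
    [[0,0,-0.1],[0,0,0],1],
    [[0,0,-0.1],[0,0,0],1],
    [[0,0,-0.1],[0,0,0],1],
    [[0,0,-0.1],[0,0,0],1],
    [[0,0,-0.1],[0,0,0],1],
    [[0,0,0],[0,0,0],1],
    [[0,0,0],[0,0,0],1],
  ],
)

```text
t: 8.7
eef_pos: [0.5179, -0.2348, 0.25]
tool_rot: [[-0.066, -0.998, -0.001], [-0.998, 0.066, 0.001], [-0.001, 0.001, -1.0]]
force: [0.6, 0.9, -2.4]
opening: 0.392
```

Run:
```python
from h import *
np.set_printoptions(precision=4,suppress=True)
s=env.get_state();print(s['t'],s['eef_pos'],s['tool_rot'],s['opening'],s['force'],s['ft_torque'],s['q'])
cap('wrist','w4.png');cap('scene','s5.png')
```

```text
8.7 [ 0.5179 -0.2348  0.25  ] [[-0.0661 -0.9978 -0.0012]
 [-0.9978  0.0661  0.001 ]
 [-0.0009  0.0013 -1.    ]] 0.39244677759382546 [ 0.5524  0.9178 -2.4335] [ 0.0089 -0.0251 -0.0562] [-0.0734 -0.0377  0.0505 -0.0009 -1.6603  0.0073]
```

View pics/w4.png

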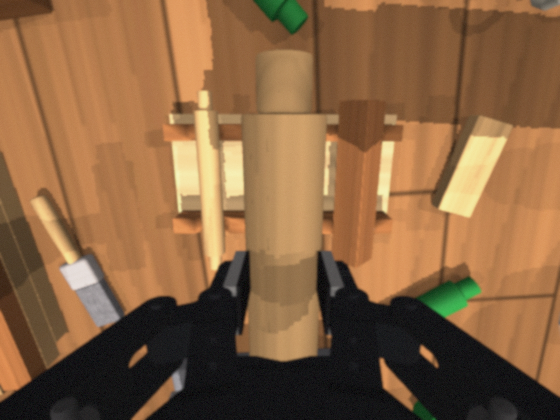

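View pics/s5.png

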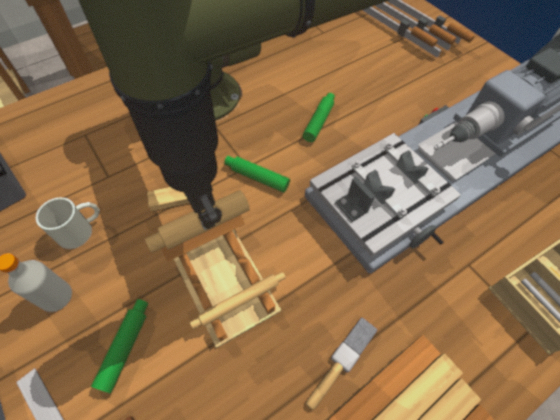

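Leg is held level; the wrist view is unchanged and the rung and blank are undisturbed in the rack. Now moving over the V-blocks with about 10 mm stand-off from the stop.

Emit:
play_rows(
  deltas=[
    [[-0.05,-0.007,0],[0,0,0],1],
    [[-0.1,-0.007,0],[0,0,0],1],
    [[-0.1,-0.007,0],[0,0,0],1],
    [[-0.1,-0.007,0],[0,0,0],1],
    [[-0.1,-0.007,0],[0,0,0],1],
    [[-0.1,-0.007,0],[0,0,0],1],
    [[-0.1,-0.007,0],[0,0,0],1],
    [[-0.1,-0.007,0],[0,0,0],1],
    [[-0.1,-0.007,0],[0,0,0],1],
    [[-0.1,-0.007,0],[0,0,0],1],
    [[-0.1,-0.007,0],[0,0,0],1],
    [[-0.1,-0.007,0],[0,0,0],1],
    [[-0.1,-0.007,0],[0,0,0],1],
    [[-0.1,-0.007,0],[0,0,0],1],
    [[-0.1,-0.007,0],[0,0,0],1],
    [[-0.1,-0.007,0],[0,0,0],1],
    [[-0.1,-0.007,0],[0,0,0],1],
    [[-0.1,-0.007,0],[0,0,0],1],
    [[-0.014,-0.007,0],[0,0,-0.038],1],
    [[0,0,0],[0,0,0],1],
  ],
)

```text
t: 11.3
eef_pos: [0.5806, 0.2038, 0.2508]
tool_rot: [[-0.006, -1.0, -0.001], [-1.0, 0.006, -0.0], [0.0, 0.001, -1.0]]
force: [-0.0, -0.6, -2.8]
opening: 0.39
```

Run:
```python
from h import *
np.set_printoptions(precision=4,suppress=True)
s=env.get_state();print(s['t'],s['eef_pos'],s['tool_rot'],s['opening'],s['force'],s['ft_torque'],s['q'])
c=cap('wrist','w5.png');cap('scene','s6.png');print(c['position'],c['rotation'])
```

```text
11.3 [0.5806 0.2038 0.2508] [[-0.0063 -1.     -0.0006]
 [-1.      0.0063 -0.0004]
 [ 0.0004  0.0006 -1.    ]] 0.3903725657905257 [-0.0302 -0.6163 -2.7939] [ 0.0529 -0.009   0.0014] [ 0.6625  0.0857  0.1772 -0.0001 -1.663  -0.6689]
[0.5806 0.1308 0.3993] [[-1.      0.0051  0.0011]
 [ 0.0052  0.958   0.2868]
 [ 0.0004  0.2868 -0.958 ]]
```

View pics/w5.png

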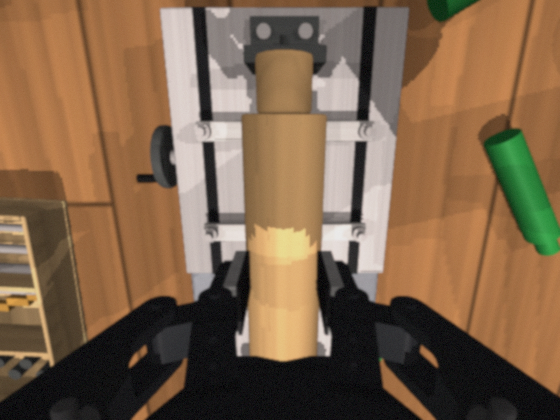

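View pics/s6.png

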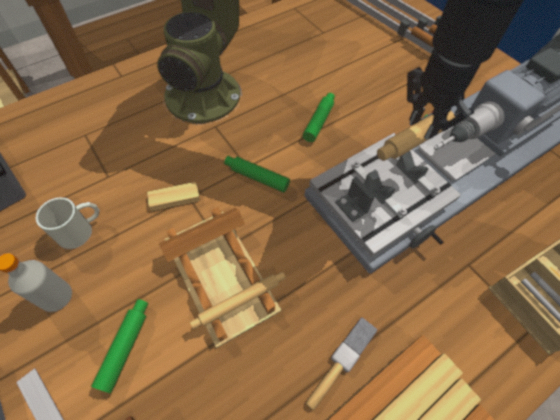

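Run:
```python
import cv2
a=cv2.imread('pics/w5.png')
cv2.imwrite('pics/w5z.png',cv2.resize(a[0:150,150:420],None,fx=2.9,fy=2.9,interpolation=3)[:, :800])
cv2.imwrite('pics/w5y.png',cv2.resize(a[180:300,150:420],None,fx=2.9,fy=2.9,interpolation=3)[:, :800])
```

```text
(no output)
```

View pics/w5z.png

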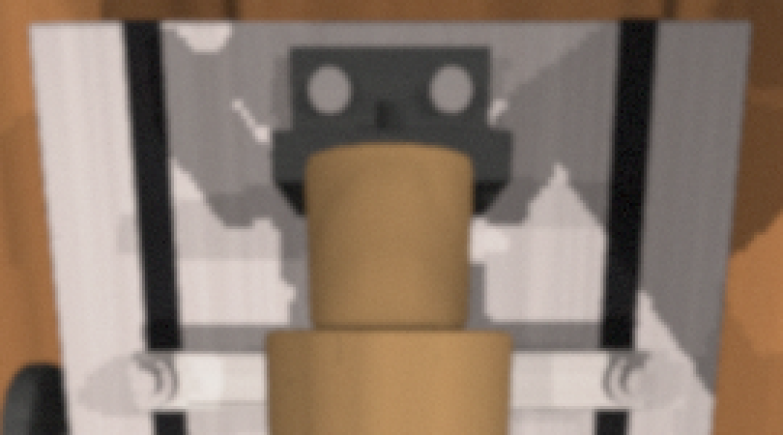

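View pics/w5y.png

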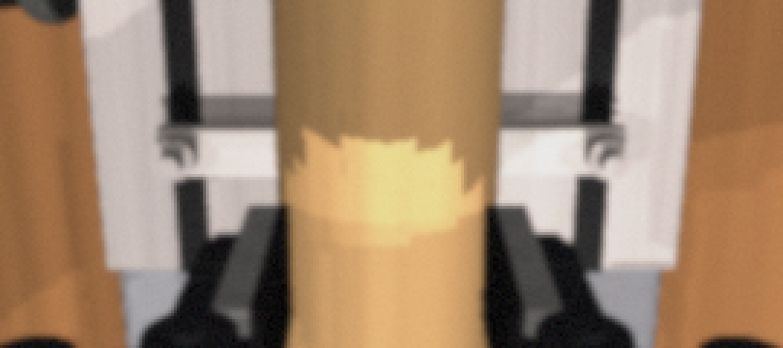

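Run:
```python
from h import *
from scipy.optimize import least_squares
np.set_printoptions(precision=4,suppress=True)
W=env.capture('wrist')
ft=lambda U,V,v0:(150+(U+.5)/2.9-.5,v0+(V+.5)/2.9-.5)
tab=[(ft(29,23,0),(.11,-.155,.09)),(ft(752,23,0),(-.11,-.155,.09)),(ft(107,269,180),(.11,.105,.09)),(ft(677,269,180),(-.11,.105,.09))]
st=[(ft(273,130,0),(.03,-.112,.155)),(ft(511,130,0),(-.03,-.112,.155)),(ft(273,180,0),(.03,-.1,.155)),(ft(511,180,0),(-.03,-.1,.155))]
def world(p,q):
    c,s=np.cos(p[2]),np.sin(p[2]); return [p[0]+c*q[0]-s*q[1],p[1]+s*q[0]+c*q[1],q[2]]
for n,P in (('tab',tab),('stop',st),('both',tab+st)):
    r=least_squares(lambda p:np.concatenate([proj(W,world(p,q))-np.array(u) for u,q in P]),[.58,.19,0]);print(n,r.x,np.round(r.fun,1))
z=.251-.0017
print('tip',ray(W,*ft(390,142,0),z+.013),'axis far',ray(W,*ft(389,142,0),z),'axis near',ray(W,*ft(388,200,180),z))
```

```text
tab [ 0.5792  0.1926 -0.0047] [-0.4 -0.1  0.8 -0.6 -0.1  0.8 -0.4  0.5]
stop [ 0.5795  0.1919 -0.0066] [-0.9 -0.5  0.9 -0.5 -0.3  0.6  0.2  0.6]
both [ 0.5793  0.1922 -0.0048] [-0.5 -0.7  0.8 -1.2 -0.2  0.5 -0.4  0.2 -0.9 -0.1  0.9 -0.3 -0.2  1.
  0.3  0.9]
tip [0.5798 0.1036 0.2623] axis far [0.5798 0.1011 0.2493] axis near [0.5806 0.1969 0.2493]
```

Borer fit is (0.5793, 0.1925), yaw ≈ -0.3°, consistent with the top camera. The leg is aligned within 1 mm and about 11 mm off the stop. Lowering.

Emit:
play_rows(
  deltas=[
    [[0,0.004,0.04],[0,0,0],1],
    [[0,0,0.08],[0,0,0],1],
    [[0,0,0.08],[0,0,0],1],
    [[0,0,0.08],[0,0,0],1],
    [[0,0,0.08],[0,0,0],1],
    [[0,0,0.05],[0,0,0],1],
    [[0,0,0.024],[0,0,0],1],
    [[0,0,0],[0,0,0],1],
    [[0,0,0],[0,0,0],1],
  ],
)

```text
t: 12.58
eef_pos: [0.5799, 0.2029, 0.1436]
tool_rot: [[-0.006, -1.0, 0.001], [-1.0, 0.006, 0.001], [-0.001, -0.001, -1.0]]
force: [0.4, 0.8, -2.0]
opening: 0.389
```

Run:
```python
from h import *
np.set_printoptions(precision=4,suppress=True)
s=env.get_state();print(s['t'],s['eef_pos'],s['tool_rot'],s['opening'],s['force'],s['ft_torque'])
c=cap('wrist','w6.png');c=cap('scene','s7.png')
a=cv2.imread('pics/s7.png');cv2.imwrite('pics/s7z.png',cv2.resize(a[40:270,300:560],None,fx=2.6,fy=2.6,interpolation=3)[:600])
```

```text
12.575 [0.5799 0.2029 0.1436] [[-0.0064 -1.      0.0013]
 [-1.      0.0064  0.0006]
 [-0.0006 -0.0013 -1.    ]] 0.38911838650329034 [ 0.3961  0.8113 -2.0383] [ 0.0306 -0.0227 -0.0683]
```

View pics/w6.png

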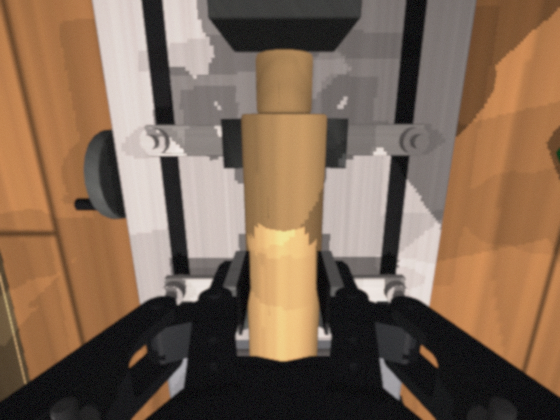

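View pics/s7z.png

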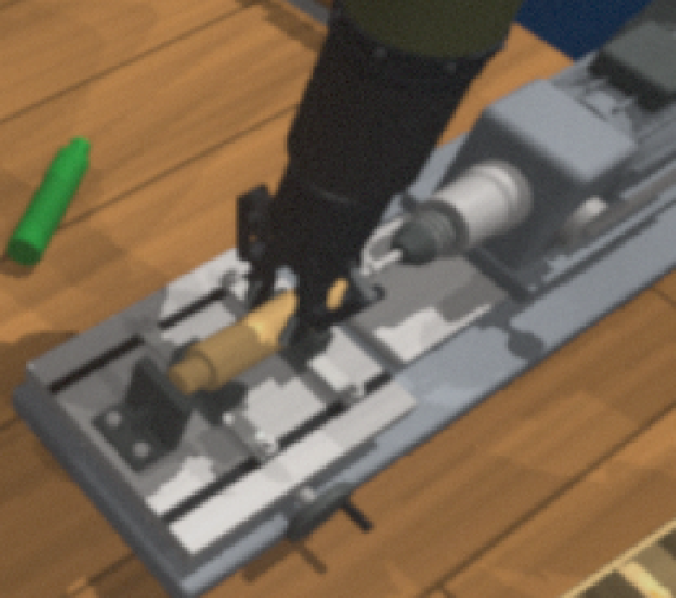

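The leg sits centred over the near V-block (block px 222–348, leg centre 285), about 10 mm from the stop. Lowering to 2 mm above the seat, then sliding towards the stop.

Emit:
play_rows(
  deltas=[
    [[0,0.002,0.009],[0,0,0],1],
    [[0,0,0.009],[0,0,0],1],
    [[0.016,0,0],[0,0,0],1],
    [[0.016,0,0],[0,0,0],1],
    [[0,0,0],[0,0,0],1],
    [[0,0,0],[0,0,0],1],
  ],
)

```text
t: 13.42
eef_pos: [0.579, 0.1947, 0.1383]
tool_rot: [[-0.007, -1.0, 0.0], [-1.0, 0.007, 0.0], [-0.0, -0.0, -1.0]]
force: [-0.5, -0.6, -1.8]
opening: 0.387
```

Emit:
play_rows(
  deltas=[
    [[0.004,0,0],[0,0,0],1],
    [[0,0,0],[0,0,0],1],
    [[0,0,0],[0,0,0],1],
  ],
)

```text
t: 13.8
eef_pos: [0.5789, 0.1938, 0.1382]
tool_rot: [[-0.006, -1.0, -0.0], [-1.0, 0.006, 0.0], [-0.0, 0.0, -1.0]]
force: [0.4, -0.7, -0.5]
opening: 0.394
```

Emit:
play_rows(
  deltas=[
    [[0.004,0,0],[0,0,0],1],
    [[0,0,0],[0,0,0],1],
    [[0,0,0],[0,0,0],1],
  ],
)

```text
t: 14.18
eef_pos: [0.5789, 0.1928, 0.1382]
tool_rot: [[-0.006, -1.0, -0.0], [-1.0, 0.006, 0.0], [-0.0, 0.0, -1.0]]
force: [0.6, -0.7, -2.5]
opening: 0.39
```

Emit:
play_rows(
  deltas=[
    [[0.003,0,0],[0,0,0],1],
    [[0,0,0],[0,0,0],1],
    [[0,0,0],[0,0,0],1],
  ],
)

```text
t: 14.55
eef_pos: [0.5789, 0.1925, 0.1382]
tool_rot: [[-0.006, -1.0, 0.0], [-1.0, 0.006, 0.001], [-0.001, -0.0, -1.0]]
force: [0.5, 2.6, -2.0]
opening: 0.393
```

Emit:
play_rows(
  deltas=[
    [[0.003,0,0],[0,0,0],1],
    [[0,0,0],[0,0,0],1],
    [[0,0,0],[0,0,0],1],
  ],
)

```text
t: 14.92
eef_pos: [0.5789, 0.1925, 0.1383]
tool_rot: [[-0.006, -1.0, 0.001], [-1.0, 0.006, 0.002], [-0.002, -0.001, -1.0]]
force: [-0.9, 6.4, -1.9]
opening: 0.386
```

Toe is against the stop (Fy ≈ 6 N, TCP y held at 0.1925). Now lowering into the vees.

Emit:
play_rows(
  deltas=[
    [[0,0,0.004],[0,0,0],1],
    [[0,0,0],[0,0,0],1],
    [[0,0,0],[0,0,0],1],
  ],
)

```text
t: 15.3
eef_pos: [0.579, 0.1925, 0.1375]
tool_rot: [[-0.006, -1.0, 0.001], [-1.0, 0.006, 0.002], [-0.002, -0.001, -1.0]]
force: [-0.5, 6.7, -1.4]
opening: 0.385
```

Emit:
play_rows(
  deltas=[
    [[0,0,0.004],[0,0,0],1],
    [[0,0,0],[0,0,0],1],
    [[0,0,0],[0,0,0],1],
  ],
)

```text
t: 15.68
eef_pos: [0.579, 0.1926, 0.1371]
tool_rot: [[-0.006, -1.0, 0.001], [-1.0, 0.006, 0.002], [-0.002, -0.001, -1.0]]
force: [-1.5, 6.3, 0.5]
opening: 0.39
```

Run:
```python
from h import *
np.set_printoptions(precision=4,suppress=True)
s=env.get_state();print(s['t'],s['eef_pos'],s['tool_rot'],s['opening'],s['force'],s['ft_torque'])
```

```text
15.675 [0.579  0.1926 0.1371] [[-0.0056 -1.      0.0013]
 [-1.      0.0056  0.0025]
 [-0.0025 -0.0013 -1.    ]] 0.3900052954518077 [-1.4737  6.2932  0.5015] [ 2.1398  0.674  -0.0844]
```

Emit:
play_rows(
  deltas=[
    [[0,0,0.004],[0,0,0],1],
    [[0,0,0],[0,0,0],1],
    [[0,0,0],[0,0,0],1],
  ],
)

```text
t: 16.05
eef_pos: [0.5791, 0.1926, 0.137]
tool_rot: [[-0.005, -1.0, 0.002], [-1.0, 0.005, 0.003], [-0.003, -0.002, -1.0]]
force: [-4.2, 5.3, 3.3]
opening: 0.39
```

Emit:
play_rows(
  deltas=[
    [[0,0,0.004],[0,0,0],1],
    [[0,0,0],[0,0,0],1],
    [[0,0,0],[0,0,0],1],
  ],
)

```text
t: 16.42
eef_pos: [0.5792, 0.1926, 0.1369]
tool_rot: [[-0.005, -1.0, 0.003], [-1.0, 0.005, 0.003], [-0.003, -0.003, -1.0]]
force: [-5.7, 7.2, 7.4]
opening: 0.39
```

Run:
```python
from h import *
np.set_printoptions(precision=4,suppress=True)
s=env.get_state();print(s['t'],s['eef_pos'],s['tool_rot'],s['opening'],s['force'],s['ft_torque'])
c=cap('wrist','w7.png')
```

```text
16.425 [0.5792 0.1926 0.1369] [[-0.0052 -1.      0.0027]
 [-1.      0.0052  0.0027]
 [-0.0027 -0.0027 -1.    ]] 0.38952918831275685 [-5.7418  7.1826  7.4315] [ 2.0812  1.8728 -0.0241]
```

View pics/w7.png

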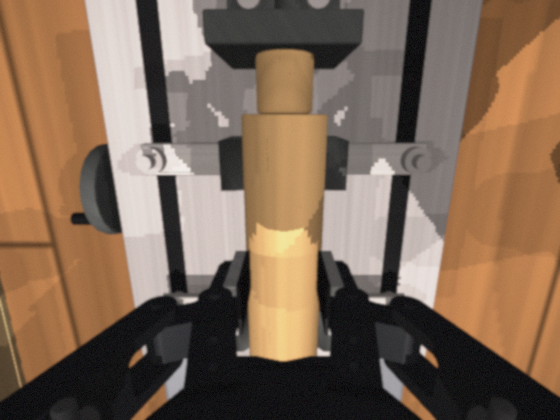

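The toe is touching the stop (wrist px 285,52). But Fx ≈ -5.7 N, so the leg is bearing mostly on the far flank. I'll shift towards -x, open so the leg settles freely in the vees, and regrip so the grip holds no bending moment.

Emit:
play_rows(
  deltas=[
    [[0,0.004,0],[0,0,0],1],
    [[0,0,0],[0,0,0],1],
    [[0,0,0],[0,0,0],0],
    [[0,0,0],[0,0,0],0],
    [[0,0,0],[0,0,0],0],
    [[0,0,0],[0,0,0],0],
  ],
)

```text
t: 17.23
eef_pos: [0.5779, 0.1909, 0.134]
tool_rot: [[-0.007, -1.0, -0.0], [-1.0, 0.007, -0.0], [0.0, 0.0, -1.0]]
force: [0.2, 0.1, -0.4]
opening: 0.5
```

Run:
```python
from h import *
np.set_printoptions(precision=4,suppress=True)
s=env.get_state();print(s['t'],s['eef_pos'],s['tool_rot'],s['opening'],s['force'],s['ft_torque'])
c=cap('wrist','w8.png')
a=cv2.imread('pics/w8.png');cv2.imwrite('pics/w8z.png',cv2.resize(a[20:380,190:380],None,fx=1.6,fy=1.6,interpolation=3))
z=.135
```

```text
17.225 [0.5779 0.1909 0.134 ] [[-0.0067 -1.     -0.0003]
 [-1.      0.0067 -0.0004]
 [ 0.0004  0.0003 -1.    ]] 0.49990986982982527 [ 0.1649  0.144  -0.3549] [ 0.0228 -0.0217 -0.0101]
```

View pics/w8.png

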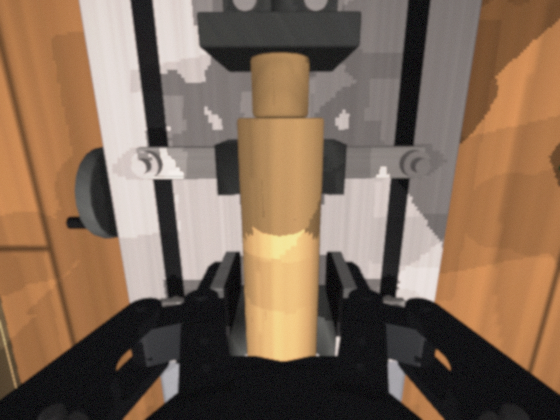

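Run:
```python
from h import *
np.set_printoptions(precision=4,suppress=True)
W=env.capture('wrist')
g=cv2.cvtColor(W['color'],cv2.COLOR_RGB2HSV)
for v in (140,160,180,200,220,240,270,300,320):
    # wood: saturated orange
    row=g[v]; m=(row[:,1]>95)&(row[:,2]>70)
    idx=280; l=idx
    while m[l-1]:l-=1
    r=idx
    while m[r+1]:r+=1
    print(v,l,r,ray(W,(l+r)/2,v,.135)[:2])
print('tip top',ray(W,280.5,54,.148), 'shoulder',ray(W,280,118,.155))
```

```text
140 238 323 [0.579  0.1284]
160 239 322 [0.5791 0.1377]
180 239 322 [0.5792 0.1474]
200 241 320 [0.5793 0.1575]
220 243 318 [0.5794 0.168 ]
240 280 280 [0.5797 0.1789]
270 244 318 [0.5793 0.1961]
300 244 318 [0.5794 0.2144]
320 245 316 [0.5798 0.2272]
tip top [0.5787 0.0941 0.148 ] shoulder [0.579  0.1184 0.155 ]
```

The leg rests freely on the boring axis (x ≈ 0.5793, matching the borer fit), with the toe still at the stop. Recentring and regripping.

Emit:
play_rows(
  deltas=[
    [[0,-0.006,0],[0,0,0],0],
    [[0,0,0],[0,0,0],0],
    [[0,0,0],[0,0,0],1],
    [[0,0,0],[0,0,0],1],
    [[0,0,0],[0,0,0],1],
    [[0,0,0],[0,0,0],1],
  ],
  force=50,
)

```text
t: 18.08
eef_pos: [0.5793, 0.1913, 0.1346]
tool_rot: [[-0.006, -1.0, 0.0], [-1.0, 0.006, 0.0], [-0.0, -0.0, -1.0]]
force: [-4.0, -0.0, 5.4]
opening: 0.412
```

Emit:
play_rows(
  deltas=[
    [[0.004,0,0],[0,0,0],1],
    [[0,0.001,0.004],[0,0,0],1],
    [[0,0.001,0.004],[0,0,0],1],
    [[0,0,0],[0,0,0],1],
    [[0,0,0],[0,0,0],1],
  ],
)

```text
t: 18.7
eef_pos: [0.5793, 0.1912, 0.1345]
tool_rot: [[-0.006, -1.0, 0.003], [-1.0, 0.006, 0.002], [-0.002, -0.003, -1.0]]
force: [-6.5, 2.5, 11.7]
opening: 0.408
```

Run:
```python
from h import *
np.set_printoptions(precision=4,suppress=True)
s=env.get_state();print(s['t'],s['eef_pos'],s['tool_rot'],s['opening'],s['force'],s['ft_torque'])
```

```text
18.7 [0.5793 0.1912 0.1345] [[-0.0056 -1.      0.0026]
 [-1.      0.0056  0.002 ]
 [-0.002  -0.0026 -1.    ]] 0.4078900212593494 [-6.535   2.5134 11.6927] [ 0.7484  2.3846 -0.0235]
```

Emit:
play_rows(
  deltas=[
    [[0.002,0.005,0.002],[0,0,0],1],
    [[0,0,0],[0,0,0],1],
    [[0,0,0],[0,0,0],1],
    [[0,0,0],[0,0,0],1],
  ],
)

```text
t: 19.2
eef_pos: [0.5792, 0.1911, 0.1345]
tool_rot: [[-0.006, -1.0, 0.006], [-1.0, 0.006, 0.003], [-0.003, -0.006, -1.0]]
force: [-2.3, 4.7, 10.4]
opening: 0.408
```

Run:
```python
from h import *
np.set_printoptions(precision=4,suppress=True)
s=env.get_state();print(s['t'],s['eef_pos'],s['tool_rot'],s['opening'],s['force'],s['ft_torque'])
```

```text
19.2 [0.5792 0.1911 0.1345] [[-0.0057 -1.      0.0055]
 [-1.      0.0057  0.0034]
 [-0.0034 -0.0055 -1.    ]] 0.4083876737515584 [-2.3321  4.6936 10.4249] [ 1.1886  0.7231 -0.0223]
```

Emit:
play_rows(
  deltas=[
    [[0,0.003,0.005],[0,0,0],1],
    [[0,0,0],[0,0,0],1],
    [[0,0,0],[0,0,0],1],
    [[0,0,0],[0,0,0],1],
  ],
)

```text
t: 19.7
eef_pos: [0.5792, 0.1912, 0.1345]
tool_rot: [[-0.006, -1.0, 0.008], [-1.0, 0.006, 0.004], [-0.004, -0.008, -1.0]]
force: [-1.1, 2.6, 14.0]
opening: 0.405
```

Run:
```python
from h import *
np.set_printoptions(precision=4,suppress=True)
s=env.get_state();print(s['t'],s['eef_pos'],s['tool_rot'],s['opening'],s['force'],s['ft_torque'])
```

```text
19.7 [0.5792 0.1912 0.1345] [[-0.0056 -1.      0.0078]
 [-1.      0.0056  0.0038]
 [-0.0038 -0.0078 -1.    ]] 0.4049268898786203 [-1.0594  2.5562 13.9763] [1.119  0.5405 0.0313]
```

```bash
cat > avg.py <<'E'
from h import *
np.set_printoptions(precision=3,suppress=True)
F=[];M=[]
for i in range(12):
    env.capture('top'); s=env.get_state(); F.append(s['force']);M.append(s['ft_torque'])
print(s['t'],'F',np.mean(F,0),np.std(F,0),'M',np.mean(M,0),np.std(M,0),s['eef_pos'],np.array(s['tool_rot'])[:,2],s['opening'])
E
python3 avg.py
```

```text
20.3 F [-1.074  3.245 13.163] [0.527 0.399 0.623] M [ 1.083  0.539 -0.009] [0.037 0.018 0.027] [0.579 0.191 0.135] [ 0.008  0.004 -1.   ] 0.4090476012184874
```

Emit:
play_rows(
  deltas=[
    [[0.003,0.001,0.002],[0,0,0],1],
    [[0,0,0],[0,0,0],1],
    [[0,0,0],[0,0,0],1],
  ],
)

```text
t: 20.68
eef_pos: [0.5792, 0.1911, 0.1345]
tool_rot: [[-0.005, -1.0, 0.009], [-1.0, 0.005, 0.005], [-0.005, -0.009, -1.0]]
force: [-0.9, 6.6, 14.7]
opening: 0.409
```

```bash
python3 avg.py
```

```text
21.275 F [-1.133  5.062 14.435] [0.55  0.416 0.493] M [ 1.81   0.559 -0.032] [0.027 0.029 0.027] [0.579 0.191 0.134] [ 0.009  0.005 -1.   ] 0.4029814096088804
```

Run:
```python
from h import *
np.set_printoptions(precision=4,suppress=True)
W=cap('wrist','w9.png');S=cap('scene','s9.png')
a=cv2.imread('pics/s9.png');cv2.imwrite('pics/s9z.png',cv2.resize(a[40:270,300:560],None,fx=2.6,fy=2.6,interpolation=3)[:600])
a=cv2.imread('pics/w9.png');cv2.imwrite('pics/w9z.png',cv2.resize(a[0:200,180:390],None,fx=3,fy=3,interpolation=3)[:600])
s=env.get_state();print(s['t'],s['joint_vel'])
```

```text
21.375 [-0.0009 -0.0004  0.0004  0.0008 -0.0006  0.0014]
```

View pics/w9z.png

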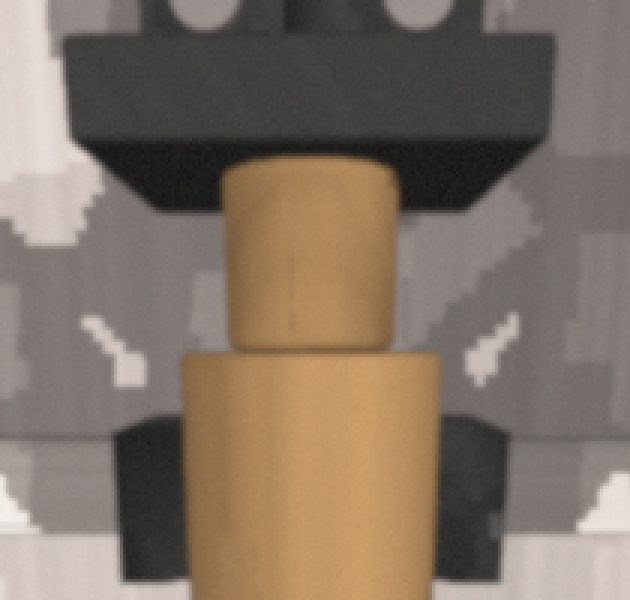

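View pics/s9z.png

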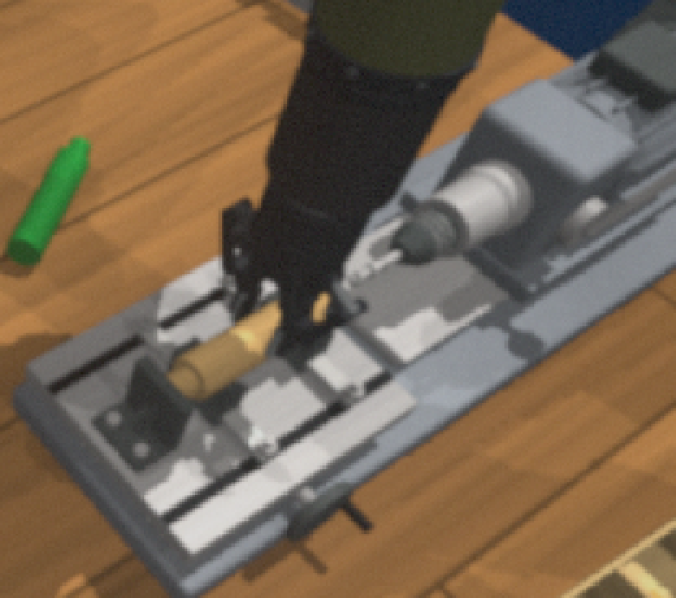

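View pics/s9.png

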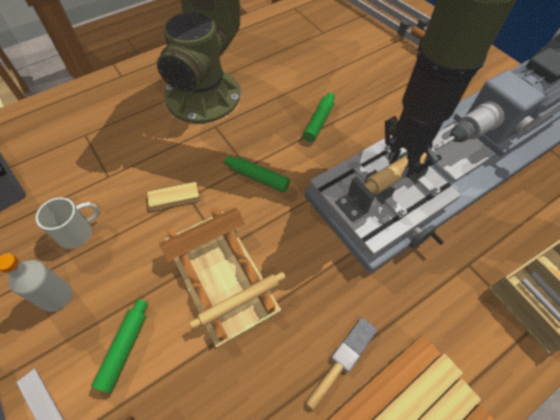

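Run:
```python
from h import *
np.set_printoptions(precision=4,suppress=True)
a=[cv2.resize(cv2.imread(f'pics/{n}.png')[30:130,220:350],None,fx=3,fy=6,interpolation=3) for n in('w7','w9')]
cv2.imwrite('pics/cmp.png',np.hstack([a[0],np.zeros((600,10,3),np.uint8),a[1]]))
W=env.capture('wrist')
for z in(.148,.155,.135): print(z,proj(W,[.5787,.0925,z]))
```

```text
0.148 [283.7273  49.3159]
0.155 [283.6005  45.4673]
0.135 [283.9292  55.4422]
```

View pics/cmp.png

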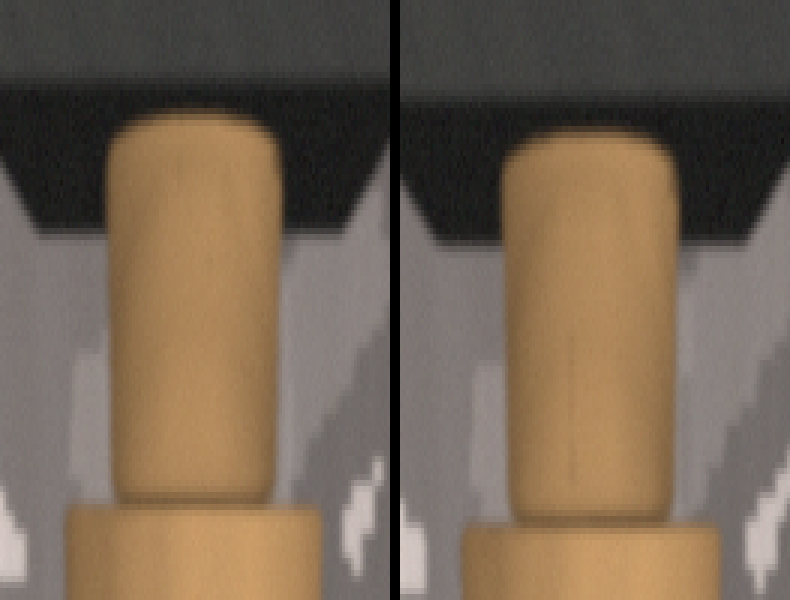

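The toe-to-stop distance matches the picture taken at proven contact (25 px in both zooms; about 23 px predicted for touching). Forces are steady and the joints are still. Handing in.

Run:
```python
from h import *
np.set_printoptions(precision=3,suppress=True)
s=env.get_state();print(s['t'],s['force'],s['eef_pos'])
print(env.finish_job())
```

```text
21.425 [-0.712  5.627 15.079] [0.579 0.191 0.134]
the job is handed in; nothing more can be done
None
```

The leg is in the V-blocks with its toe against the end stop. I handed the job in at t ≈ 21.4 s with the gripper still holding it down; no verdict was reported.

**What I did:** I took the leg from the middle notch and lowered it over the vees about 10 mm short of the stop. I slid it to the stop until Fy reached about 6 N, then seated it. At first it bore mostly on the far flank (Fx ≈ -6 N). So I opened the gripper to let it settle, regripped, and shifted sideways while pressing.

**Last checks:**
- **Push:** about 14–15 N down, steady, with joint speeds near zero.
- **Both sides of the vees:** the sideways force was only about -1 N. The leg's axis measured at x ≈ 0.579, matching my borer fit.
- **Both blocks:** I judged this from the wrist torque; I had no direct contact reading at each block. The leftover tilting moment looked small, but the torque lever arm did not come out consistently (0.25–0.5 m), so that estimate is rough.
- **Stop:** about 5 N towards the stop. The toe looked the same distance from the stop as when contact was first made.
- **Surroundings:** in the last scene picture, the rung and blank still lay in the rack. The leg and gripper stood clear of the bit.

**Disagreement:** the scene camera's fits for the leg and borer were off by about 2 px and 1° from the top and wrist cameras. I relied on those two, which agreed within about 1 mm.

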